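Find the spacer that fits the setting gauge snugly

ROBOT

A 6-joint arm with a two-finger parallel gripper is mounted at the origin on a cart in front of the work surface, level with it; the furniture and walls round the work are solid. World frame = base frame: x ahead of the robot, y to its left, z up, the work surface at z = 0. Lengths are in m, angles in rad, forces in N, time in s.
With the tool pointing down it reaches from about 0.4 to 0.825 m from the base axis. Payload 7 kg.
Tool frame: the origin (TCP) lies midway between the tips of the shut fingers; the grasp point (between the pads) lies 19 mm behind it; z points along the fingers, y is the line along which they close (so a half turn about z gives the same grasp; the last joint's range is limited). The gripper opens to 88 mm and grips with 3 to 60 N. Pads are 19 mm wide; open, the fingers measure 130 mm over their backs; the gripper's body (78 mm by 193 mm) begins 47 mm behind the grasp point.
Start: joints at [1.621, 0.359, 0.012, 0, -1.224, -0.288], TCP at [0.159, 0.656, 0.227] pointing down, gripper open.
Joint ranges: [-3.07, 3.07], [-1.43, 2.12], [-1.02, 1.25], [-3.03, 1.67], [-3.05, -0], [-3.03, 3.03]. Speed limits (rad/s): [2.39, 2.39, 3.01, 3.14, 3.14, 3.14].

INTERFACE

Orientations are given as [roll, pitch, yaw] about the fixed x, y, z axes, in that order (R = Rz(yaw) Ry(pitch) Rx(roll)).
In Python, from station import arm, grab_frame, camera_params, spot_in gives the robot as it stands.
- The arm moves only by the shell command python3 -m jog 'ROWS' [FORCE]. ROWS is JSON, a list that holds one entry, the list of rows, each a list of 7 numbers: the shift along the tool's x, y, z in mm, then the turn, a rotation vector about the tool's x, y, z in rad, then the finger opening in mm, from 0 to 87.6. In form: [[[x, y, z, wx, wy, wz, fingers], ...]]. A call has 1 to 20 rows; each row is the pose to reach, as a shift and turn from the pose commanded when the call began, along the tool's axes at that moment; what a row does not reach only later rows make up. A row lasts 1/8 s, in which the tool goes at most 62.5 mm and 10.7 degrees, less where a joint would pass 70% of its speed; a pose out of reach is approached as far as the arm can. A call with a gripper value outside its range is refused whole. The fingers move at their own pace and stop on an object; FORCE is the grip in N (left out, the last holds). Time passes only in rows, so rows that repeat a pose let the fingers close. It gives the time, the measured TCP pose, the force, the opening and the grip force at its end, in the units of the state.
- arm.get_state(): the state, without advancing time (a new reading comes with each control period).
- grab_frame(name): name is "side" or "top" or "wrist"; returns (picture, depth): 480x640x3 uint8, blue, green, red; 480x640 float32, m along the optical axis (not along the pixel's ray), 0 where there is no reading.
- camera_params(name): a dict with "mtx" (3x3 intrinsics, pixels), "k1" (the pictures are not rectified: a ray, as slopes to the right and down, at radius r is drawn at 1 + k1 r^2 times it, then the intrinsics apply), "R" (3x3) and "t" (3): a world point X has camera coordinates R X + t. Camera axes: x right, y down, z forward; pixel columns grow to the right and rows downward; lengths in m; the calibration is good to about 2 mm. A picture is of the moment at which its call begins: read the wrist's pose just before it. camera_params takes no time and is no camera call; for the wrist camera it gives the pose at the moment of the call.
- arm.job_done(): hands the job in; it is judged then, once.
Trained networks look in the newest picture that a camera, given by its name, has taken for a name from the list of things; names that differ only in an ending like _2 or _b are one class to them, and where a whole thing is asked for, a point or a joint stands for the part that bears it (a point fixed in the world has none). Each returns a list of dicts, best first, with "confidence" (0 to 1); they miss things now and then, are a little off and sometimes report something else, mostly with a low value. They report only what shows in the picture. A call takes as long as a camera call. They do not tell look-alikes from the thing itself.
- spot_in(query, camera): "uv" ([column, row] in pixels, amid what is visible of it).
The state is a dict: "t": time; "q": joint angles; "qd": joint speeds; "joint_efforts": joint torques, N m; "eef_pos": TCP position; "ee_rot": TCP orientation; "force": force on the tool from outside, world axes, zero at the start; "moment": the same for the moment, N m; "width": finger opening in m; "gripper_force": force on a finger pad.
Only numpy, scipy, OpenCV 4.12 (cv2) and the standard library are available. Lean on these libraries where they do the work, as an engineer would, in place of code of your own. Each camera call takes 0.05 s, during which the arm holds its last target. There are 200 camera calls.

TASK

Find which of the four spacers on the wooden stand fits the setting gauge snugly: lower them upright, flat against the fixed jaw, into its slot, one at a time, until one goes right down to the floor of the slot and pushes the brass sprung jaw back by at least a millimetre. Be gentle: if one stops part-way, do not force it. Leave the snug one standing in the slot, the other three hanging on the stand, and do not knock over the oil bottle.

Things in the scene. Friction and masses are not known exactly. Their poses are not given: they have to be found in the camera images.
- gauge: Setting gauge, fixed: grey base plate 150 x 80 x 12 mm with, along +x, a steel fixed jaw, the open slot, a brass sprung jaw and its blue guide block (36 mm high). Origin at the base's underside below the fixed jaw's face, mid-slot; z up, x across the slot from fixed to sprung jaw, y along the slot (ends open). Press on it with well under 25 N.
- slot_floor (a point): Foot of the fixed jaw's upright face, mid-slot, on the slot's floor (12 mm above the bench), axes as the gauge. The fixed jaw's face is at x = 0, 50 mm long in y, 40 mm high, its top 10 mm sloping back 4 mm as a lead-in. Slot width (x) with the sprung jaw at rest varies, 6 to 18 mm, and is not given.
- sprung_jaw (a joint): Push-back of the brass sprung jaw along the gauge's +x, m: 0 at rest, dead stop at 0.0043. Spring 1 N plus 0.5 N per mm. Jaw 44 mm long, upright face 12 to 26 mm above the floor, lead-in above it sloping back 5 mm up to 36 mm. Too thin a spacer moves it under 1 mm; too thick a one drives it to its stop and sticks, foot over 8 mm above the floor, the thicker the higher.
- stand: Wooden stand, fixed: base 60 x 256 x 8 mm, five uprights 20 mm wide (y), tops at z = 60 mm with 5 mm high lips at the x edges, 30 mm apart. Origin: centre of underside, z up, y along the row. A spacer hangs by its grip's ends on two neighbouring uprights, blade between; places at x = 0, y = -84, -28, 28, 84 mm, any spacer in any. Hung, its grip centre is at z = 80 mm.
- spacer_green_grip (a point): Centre of the green plastic grip of the 10 mm spacer. Grip 20 mm thick (x), 46 wide (y), 40 high (z up); grasp across the 20. Below it a steel blade 30 mm wide (y), 50 long, 10 mm thick (x); its lowest 14 mm taper on both faces to 5 mm at the foot, 70 mm below this point. The grip overhangs the blade by 8 mm at each y end. Alike turned half round about z. About 150 g.
- spacer_yellow_grip (a point): Centre of the yellow plastic grip of the 13 mm spacer. Grip 20 mm thick (x), 46 wide (y), 40 high (z up); grasp across the 20. Below it a steel blade 30 mm wide (y), 50 long, 13 mm thick (x); its lowest 14 mm taper on both faces to 8 mm at the foot, 70 mm below this point. The grip overhangs the blade by 8 mm at each y end. Alike turned half round about z. About 150 g.
- spacer_red_grip (a point): Centre of the red plastic grip of the 16 mm spacer. Grip 20 mm thick (x), 46 wide (y), 40 high (z up); grasp across the 20. Below it a steel blade 30 mm wide (y), 50 long, 16 mm thick (x); its lowest 14 mm taper on both faces to 11 mm at the foot, 70 mm below this point. The grip overhangs the blade by 8 mm at each y end. Alike turned half round about z. About 150 g.
- spacer_blue_grip (a point): Centre of the blue plastic grip of the 19 mm spacer. Grip 20 mm thick (x), 46 wide (y), 40 high (z up); grasp across the 20. Below it a steel blade 30 mm wide (y), 50 long, 19 mm thick (x); its lowest 14 mm taper on both faces to 14 mm at the foot, 70 mm below this point. The grip overhangs the blade by 8 mm at each y end. Alike turned half round about z. About 150 g.
- oil_bottle: Small white oil bottle with a red spout, 38 mm across, 106 mm high, standing loose behind the work; origin at the centre of its underside.
There are look-alikes about, which are no part of the job. What is shaped like the part that bears spacer_blue_grip but pink is not meant.

How it is judged:
At the end, for the whole second after the job is handed in: One spacer stands in the slot on its floor (within 3 mm), against the fixed jaw (4 mm), mid-slot (16 mm), upright and square (0.08, 0.12 rad), sprung jaw back over 0.8 mm; the other three hang upright on the stand, any places, within 4 mm of hanging height and 12 mm of the row line (((x of spacer_green_grip in the frame of gauge between 0.001 and 0.009 m and y of spacer_green_grip in the frame of gauge between -0.016 and 0.016 m and z of spacer_green_grip in the frame of gauge between 0.079 and 0.085 m and angle between spacer_green_grip's own z axis and vertical below 0.08 rad and angle between the x axis of spacer_green_grip and the x axis of gauge, either way round below 0.12 rad) or (x of spacer_yellow_grip in the frame of gauge between 0.0025 and 0.0105 m and y of spacer_yellow_grip in the frame of gauge between -0.016 and 0.016 m and z of spacer_yellow_grip in the frame of gauge between 0.079 and 0.085 m and angle between spacer_yellow_grip's own z axis and vertical below 0.08 rad and angle between the x axis of spacer_yellow_grip and the x axis of gauge, either way round below 0.12 rad) or (x of spacer_red_grip in the frame of gauge between 0.004 and 0.012 m and y of spacer_red_grip in the frame of gauge between -0.016 and 0.016 m and z of spacer_red_grip in the frame of gauge between 0.079 and 0.085 m and angle between spacer_red_grip's own z axis and vertical below 0.08 rad and angle between the x axis of spacer_red_grip and the x axis of gauge, either way round below 0.12 rad) or (x of spacer_blue_grip in the frame of gauge between 0.0055 and 0.0135 m and y of spacer_blue_grip in the frame of gauge between -0.016 and 0.016 m and z of spacer_blue_grip in the frame of gauge between 0.079 and 0.085 m and angle between spacer_blue_grip's own z axis and vertical below 0.08 rad and angle between the x axis of spacer_blue_grip and the x axis of gauge, either way round below 0.12 rad)) and value of joint sprung_jaw above 0.0008 m and ((x of spacer_green_grip in the frame of gauge between 0.001 and 0.009 m and y of spacer_green_grip in the frame of gauge between -0.016 and 0.016 m and z of spacer_green_grip in the frame of gauge between 0.079 and 0.085 m and angle between spacer_green_grip's own z axis and vertical below 0.08 rad and angle between the x axis of spacer_green_grip and the x axis of gauge, either way round below 0.12 rad) or (x of spacer_green_grip in the frame of stand between -0.012 and 0.012 m and y of spacer_green_grip in the frame of stand between -0.098 and 0.098 m and z of spacer_green_grip in the frame of stand between 0.076 and 0.084 m and angle between spacer_green_grip's own z axis and vertical below 0.08 rad)) and ((x of spacer_yellow_grip in the frame of gauge between 0.0025 and 0.0105 m and y of spacer_yellow_grip in the frame of gauge between -0.016 and 0.016 m and z of spacer_yellow_grip in the frame of gauge between 0.079 and 0.085 m and angle between spacer_yellow_grip's own z axis and vertical below 0.08 rad and angle between the x axis of spacer_yellow_grip and the x axis of gauge, either way round below 0.12 rad) or (x of spacer_yellow_grip in the frame of stand between -0.012 and 0.012 m and y of spacer_yellow_grip in the frame of stand between -0.098 and 0.098 m and z of spacer_yellow_grip in the frame of stand between 0.076 and 0.084 m and angle between spacer_yellow_grip's own z axis and vertical below 0.08 rad)) and ((x of spacer_red_grip in the frame of gauge between 0.004 and 0.012 m and y of spacer_red_grip in the frame of gauge between -0.016 and 0.016 m and z of spacer_red_grip in the frame of gauge between 0.079 and 0.085 m and angle between spacer_red_grip's own z axis and vertical below 0.08 rad and angle between the x axis of spacer_red_grip and the x axis of gauge, either way round below 0.12 rad) or (x of spacer_red_grip in the frame of stand between -0.012 and 0.012 m and y of spacer_red_grip in the frame of stand between -0.098 and 0.098 m and z of spacer_red_grip in the frame of stand between 0.076 and 0.084 m and angle between spacer_red_grip's own z axis and vertical below 0.08 rad)) and ((x of spacer_blue_grip in the frame of gauge between 0.0055 and 0.0135 m and y of spacer_blue_grip in the frame of gauge between -0.016 and 0.016 m and z of spacer_blue_grip in the frame of gauge between 0.079 and 0.085 m and angle between spacer_blue_grip's own z axis and vertical below 0.08 rad and angle between the x axis of spacer_blue_grip and the x axis of gauge, either way round below 0.12 rad) or (x of spacer_blue_grip in the frame of stand between -0.012 and 0.012 m and y of spacer_blue_grip in the frame of stand between -0.098 and 0.098 m and z of spacer_blue_grip in the frame of stand between 0.076 and 0.084 m and angle between spacer_blue_grip's own z axis and vertical below 0.08 rad))); the robot touches nothing.
It fails at once if the gauge is pressed with more than 25 N (contact force between gauge and anything else above 25 N).
It fails at once if the oil bottle is knocked over (angle between oil_bottle's own z axis and vertical above 0.5 rad).
It also fails if it takes over 67 s, if anything falls off the work surface, if the arm or the gripper's body presses on something with over 40 N, if the wrist force passes 120 N, or if a joint passes its speed limit or range.

## Working session

There is one attempt and no reset: what is moved stays moved. The work goes in short steps, Python scripts to look and compute and a shell command to move; the robot and the scene stay as the last step left them, time stands still between calls to the robot, and variables do not carry over. Pictures are saved under pics/ and viewed, at most 10 in all, crops included, and the job is handed in when it is done.

```bash
ls; mkdir -p pics; cat > h.py <<'E'
import numpy as np, cv2
from station import arm, grab_frame, camera_params, spot_in
def rays(cam,uv):
    p=camera_params(cam); K=np.array(p["mtx"]); uv=np.atleast_2d(uv).astype(float)
    d=(uv-[K[0,2],K[1,2]])/[K[0,0],K[1,1]]; s=d.copy()
    for _ in range(20): s=d/(1+p["k1"]*(s**2).sum(1,keepdims=True))
    return p,np.c_[s,np.ones(len(s))]
def world(p,s,z):  # s rays, z depth
    return (s*np.asarray(z).reshape(-1,1)-np.array(p["t"]))@np.array(p["R"])
def cloud(cam,im,dep):
    v,u=np.mgrid[0:480,0:640]; p,s=rays(cam,np.c_[u.ravel(),v.ravel()])
    X=world(p,s,dep.ravel()); X[dep.ravel()<=0]=np.nan
    return X.reshape(480,640,3)
def proj(cam,X):
    p=camera_params(cam);K=np.array(p["mtx"]);c=np.atleast_2d(X)@np.array(p["R"]).T+np.array(p["t"])
    s=c[:,:2]/c[:,2:]; s=s*(1+p["k1"]*(s**2).sum(1,keepdims=True)); return s*[K[0,0],K[1,1]]+[K[0,2],K[1,2]]
E
python3 - <<'E'
from h import *
print(arm.get_state())
for c in ["top","side","wrist"]:
    im,d=grab_frame(c); cv2.imwrite(f"pics/{c}0.png",im); np.savez(f"{c}0.npz",im=im,d=d)
    X=cloud(c,im,d)
    p=camera_params(c); print(c,p["mtx"][0],-np.array(p["R"]).T@p["t"])
    for n in ["gauge","sprung_jaw","stand","spacer_green_grip","spacer_yellow_grip","spacer_red_grip","spacer_blue_grip","oil_bottle"]:
        for r in spot_in(n,c)[:3]:
            u,v=map(int,r["uv"]); print(n,r["uv"],round(r["confidence"],2),np.round(X[v,u],3))
E
```

```text
pics
{'t': 0.0, 'q': array([ 1.62109010e+00,  3.59390210e-01,  1.10541555e-02, -3.61548493e-04,
       -1.22410457e+00, -2.88046778e-01]), 'qd': array([-6.46559613e-04,  4.06035990e-04, -6.04217563e-04, -4.58430161e-05,
        6.12802648e-04, -8.24282621e-05]), 'joint_efforts': array([ 7.39320203e-04, -5.82710016e+01,  2.93051237e+01,  6.99691191e+00,
        6.98405929e-03, -1.50035248e-04]), 'eef_pos': array([0.15891798, 0.65551472, 0.22561644]), 'ee_rot': array([ 3.13991954e+00, -1.41284017e-04, -2.37876021e-01]), 'force': array([ 0.24937665, -0.15759028, -0.91190065]), 'moment': array([-0.01153479, -0.01003554, -0.0186882 ]), 'gripper_force': 0.0, 'width': 0.08784621556424803}
top [443.46168249   0.         319.07886946] [0.47438978 0.1406684  0.92891291]
gauge [405.1, 239.1] 0.97 [ 0.627 -0.042  0.05 ]
sprung_jaw [418.1, 227.2] 0.49 [ 0.652 -0.069  0.051]
stand [293.7, 294.6] 0.9 [0.514 0.181 0.061]
spacer_green_grip [418.2, 231.0] 0.64 [ 0.645 -0.07   0.045]
spacer_green_grip [279.3, 291.3] 0.52 [0.517 0.206 0.1  ]
spacer_yellow_grip [338.2, 283.7] 0.62 [0.533 0.096 0.103]
spa
[... 336 characters left out ...]
.19006037 0.57662815]
gauge [223.7, 288.0] 0.97 [ 0.676 -0.046  0.015]
stand [296.3, 234.1] 0.62 [0.545 0.095 0.075]
stand [336.6, 258.0] 0.6 [0.542 0.182 0.016]
spacer_green_grip [345.6, 232.1] 0.69 [0.531 0.202 0.074]
spacer_green_grip [223.7, 290.2] 0.38 [ 0.674 -0.047  0.01 ]
spacer_yellow_grip [338.1, 257.0] 0.62 [0.54  0.186 0.017]
spacer_yellow_grip [293.7, 233.8] 0.58 [0.541 0.088 0.076]
spacer_red_grip [320.4, 233.1] 0.82 [0.539 0.147 0.075]
spacer_blue_grip [370.6, 236.7] 0.78 [0.518 0.257 0.059]
spacer_blue_grip [420.6, 229.2] 0.68 [0.494 0.371 0.065]
oil_bottle [290.7, 298.7] 0.9 [0.767 0.099 0.048]
wrist [382.71302469   0.         324.23928014] [0.23333051 0.63690341 0.38305755]
```

```bash
python3 - <<'E'
import cv2
im=cv2.imread("pics/top0.png"); cv2.imwrite("pics/topc.png",cv2.resize(im[150:350,160:460],None,fx=2.66,fy=2.66,interpolation=cv2.INTER_CUBIC))
E
```

```text
(no output)
```

View pics/topc.png

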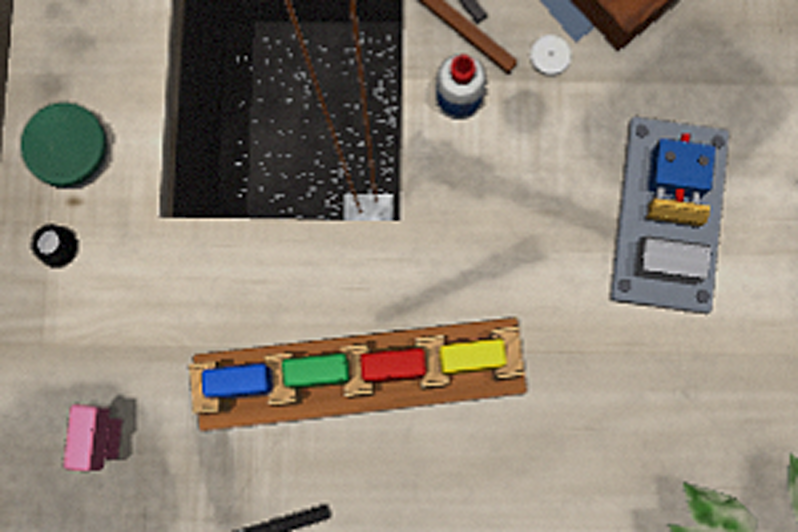

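View pics/side0.png

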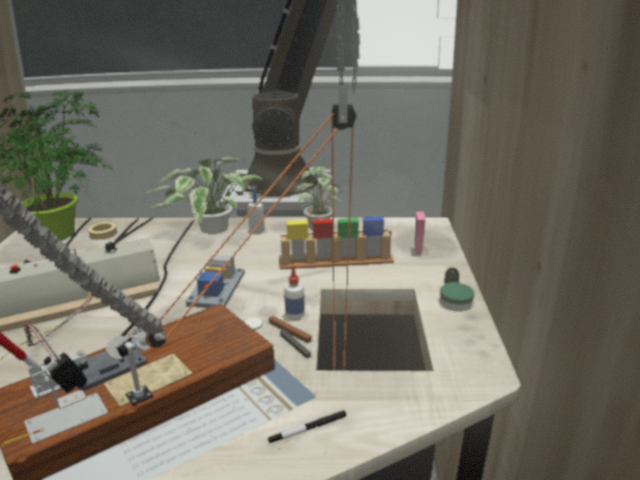

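The top crop shows four spacers on the stand. In full-image pixels they are blue (248,293), green (279,291), red (308,288) and yellow (338,284). The pink look-alike stands alone at (192,314), so it isn't meant. The gauge is at (405,239), with its slot between the steel jaw and the brass jaw. The bottle is at (334,179). Cords also hang in the scene, so I'll check whether they're in the way.

```bash
python3 - <<'E'
from h import *
f=np.load("top0.npz"); im,d=f["im"],f["d"]; X=cloud("top",im,d)
hsv=cv2.cvtColor(im,cv2.COLOR_BGR2HSV)
def rect(m):
    P=X[m][:,:2].astype(np.float32); r=cv2.minAreaRect(P*1000); print(len(P),np.round(r[0],1),np.round(r[1],1),round(r[2],1),"z",np.round(np.median(X[m][:,2]),4)); return r
v,u=np.mgrid[0:480,0:640]
z=X[...,2]; sat=hsv[...,1]>100
for n,c in dict(blue=(248,293),green=(279,290),red=(308,287),yellow=(338,283)).items():
    rect((abs(u-c[0])<18)&(abs(v-c[1])<14)&sat&(z>.09)&(z<.115))
print("gauge top"); 
g=(X[...,0]>.5)&(X[...,0]<.72)&(X[...,1]>-.12)&(X[...,1]<.02)
rect(g&(z>.007)&(z<.02)&(hsv[...,1]<90))
print("high");rect(g&(z>.04)&(z<.06)&(hsv[...,1]<60)); rect(g&(z>.035)&(z<.06)&sat&(hsv[...,0]>12)&(hsv[...,0]<35)); rect(g&(z>.035)&(z<.06)&sat&(hsv[...,0]>95))
print("stand base"); s=(abs(X[...,0]-.515)<.08)&(abs(X[...,1]-.18)<.16); rect(s&(z>.004)&(z<.014)&(hsv[...,1]>110)); print("upr");rect(s&(z>.052)&(z<.07))
# tall stuff
m=(z>.12)&(X[...,0]>.3)&(X[...,0]<.85)&(abs(X[...,1]-.15)<.35); print("tall",m.sum(),np.round(X[m][::max(1,m.sum()//12)],3))
f=np.load("side0.npz"); Y=cloud("side",f["im"],f["d"])
for q in [(343,117),(333,200),(334,300),(351,200),(347,300),(300,150),(230,240)]: 
    w=Y[q[1]-2:q[1]+3,q[0]-3:q[0]+4].reshape(-1,3); dd=f["d"][q[1]-2:q[1]+3,q[0]-3:q[0]+4].ravel(); dd=np.where(dd>0,dd,9); print(q,w[dd.argmin()].round(3))
E
```

```text
266 [512.8 263.1] [20.2 46.1] 7.1 z 0.1017
283 [521.8 201.8] [20.2 57.4] 6.4 z 0.1017
272 [525.5 156.8] [20.2 55. ] 5.9 z 0.1016
265 [533.  96.] [20.2 45.9] 7.2 z 0.102
gauge top
1393 [611.3 -55.7] [108.8 219.2] 88.6 z 0.0143
high
383 [651.1 -63.8] [ 50.9 105.5] 83.5 z 0.0528
163 [649.8 -64.1] [45.1 12.8] 81.9 z 0.0478
388 [686.5 -68.5] [44.7 51.1] 84.7 z 0.0503
stand base
1585 [524.2 180. ] [ 59.5 254.3] 7.3 z 0.0101
upr
704 [523.7 179.9] [ 36.4 245.5] 7.5 z 0.0628
tall 63300 [[0.793 0.48  0.548]
 [0.807 0.48  0.408]
 [0.729 0.48  0.447]
 [0.787 0.48  0.219]
 [0.672 0.479 0.374]
 [0.656 0.48  0.238]
 [0.581 0.479 0.297]
 [0.517 0.479 0.341]
 [0.462 0.479 0.411]
 [0.408 0.48  0.257]
 [0.362 0.478 0.201]
 [0.331 0.48  0.244]]
(343, 117) [0.738 0.192 0.372]
(333, 200) [0.721 0.178 0.224]
(334, 300) [0.721 0.177 0.021]
(351, 200) [0.71  0.208 0.22 ]
(347, 300) [0.711 0.201 0.012]
(300, 150) [0.796 0.128 0.334]
(230, 240) [0.936 0.033 0.249]
```

```bash
cat >> h.py <<'E'
from scipy.spatial.transform import Rotation as Ro
def rows(x,y,z,yaw,cur=None):
    s=arm.get_state() if cur is None else cur
    R=Ro.from_euler("xyz",s["ee_rot"]); T=Ro.from_euler("xyz",[np.pi,0,yaw])
    return np.r_[R.inv().apply(np.array([x,y,z])-s["eef_pos"])*1000,(R.inv()*T).as_rotvec()].round(3).tolist()
E
python3 - <<'E'
from h import *
for c in ["top","side","wrist"]:
    f=np.load(c+"0.npz"); X=cloud(c,f["im"],f["d"]).reshape(-1,3)
    m=(abs(X[:,1]-.48)<.02)&(X[:,2]>.05); 
    if m.sum(): print(c,m.sum(),np.nanpercentile(X[m],[0,1,50,99,100],axis=0).round(3))
    for lo,hi in [(-.2,.1),(.1,.3),(.3,.48),(.48,.56),(.56,.8)]:
        m=(X[:,1]>lo)&(X[:,1]<hi)&(X[:,2]>.03)&(X[:,0]<.45); 
        if m.sum(): print(lo,m.sum(),X[m].min(0).round(3),X[m].max(0).round(3))
print(np.array(camera_params("wrist")["R"]).round(3))
E
```

```text
top 71735 [[0.152 0.477 0.05 ]
 [0.215 0.478 0.058]
 [0.592 0.48  0.335]
 [1.058 0.481 0.522]
 [1.177 0.489 0.549]]
-0.2 7610 [ 0.253 -0.2    0.03 ] [0.45  0.1   0.198]
0.1 2042 [0.305 0.1   0.033] [0.397 0.201 0.172]
0.3 14964 [0.17  0.365 0.03 ] [0.45  0.48  0.466]
0.48 6678 [0.145 0.48  0.03 ] [0.45  0.49  0.465]
side 73063 [[-0.911  0.46   0.05 ]
 [-0.829  0.478  0.057]
 [ 0.974  0.48   0.308]
 [ 1.248  0.481  0.559]
 [ 1.282  0.5    0.571]]
-0.2 13423 [-0.861 -0.2    0.03 ] [0.45  0.1   0.539]
0.1 5490 [-0.909  0.1    0.03 ] [0.394 0.3   0.538]
0.3 9375 [-0.906  0.3    0.03 ] [0.45 0.48 0.55]
0.48 3061 [-0.911  0.48   0.03 ] [0.45  0.56  0.551]
0.56 3173 [-0.907  0.56   0.031] [-0.693  0.687  0.522]
wrist 1122 [[0.163 0.487 0.05 ]
 [0.163 0.488 0.054]
 [0.164 0.494 0.159]
 [0.164 0.5   0.21 ]
 [0.164 0.5   0.214]]
0.48 37407 [0.141 0.487 0.03 ] [0.311 0.506 0.226]
0.56 104862 [0.122 0.564 0.224] [0.218 0.73  0.342]
[[-0.236 -0.972  0.001]
 [-0.933  0.227  0.28 ]
 [-0.272  0.066 -0.96 ]]
```

View pics/top0.png

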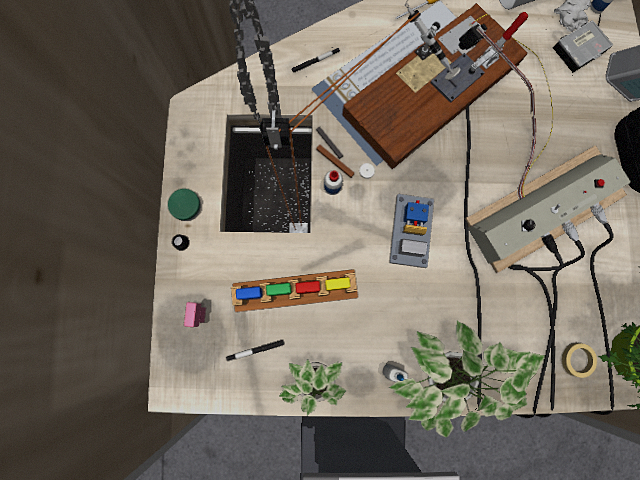

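The view shows the arm on the far side of a partition at y≈0.48, x>0.16. It has to back out to negative x, come round the edge, then head for the gauge.

```bash
python3 - <<'E'
from h import *
for p in [(-.1,.62,.25,-.238),(-.1,.42,.27,-1.5),(.1,.41,.27,-1.5)]: print(rows(*p))
E
```

```text
[-243.257, 95.991, -23.431, -0.0, -0.0, 0.0]
[-196.147, 290.364, -43.431, -0.0, -0.0, 1.262]
[0.581, 252.973, -43.426, -0.0, -0.0, 1.262]
```

```bash
python3 -m jog '[[[-50,20,-5,0,0,0,87],[-100,40,-10,0,0,0,87],[-150,60,-15,0,0,0,87],[-200,80,-20,0,0,0,87],[-243,96,-23,0,0,0,87],[-243,96,-23,0,0,0,87],[-235,125,-26,0,0,0.18,87],[-230,155,-30,0,0,0.36,87],[-225,185,-33,0,0,0.54,87],[-215,215,-37,0,0,0.72,87],[-208,245,-40,0,0,0.9,87],[-200,275,-43,0,0,1.08,87],[-196,290,-43,0,0,1.26,87],[-196,290,-43,0,0,1.26,87]]]'
python3 - <<'E'
from h import *
print(arm.get_state()["q"].round(2))
for p in [(.0,.415,.27,-1.5),(.1,.41,.27,-1.5),(.25,.37,.27,-1.5),(.42,.28,.25,-1.6),(.64,.015,.17,-1.675)]: print(rows(*p))
E
```

```text
t: 3.1
eef_pos: [-0.0992, 0.4198, 0.2702]
ee_rot: [3.141, 0.001, -1.497]
force: [0.0, -0.3, -0.2]
width: 0.0871
gripper_force: 0.0
[ 2.26 -0.09 -0.42 -0.   -1.24 -2.19]
[12.049, -98.631, 0.063, 0.001, 0.001, 0.003]
[24.371, -197.995, -0.046, 0.001, 0.001, 0.003]
[75.266, -344.656, -0.249, 0.001, 0.001, 0.003]
[177.52, -507.615, 19.466, 0.001, 0.001, 0.103]
[458.048, -707.658, 98.913, 0.001, 0.001, 0.178]
```

```bash
python3 -m jog '[[[6,-50,0,0,0,0,87],[12,-99,0,0,0,0,87],[18,-149,0,0,0,0,87],[24,-198,0,0,0,0,87],[41,-247,0,0,0,0,87],[58,-296,0,0,0,0,87],[75,-345,0,0,0,0,87],[102,-388,5,0,0,0.03,87],[130,-430,10,0,0,0.05,87],[155,-470,15,0,0,0.08,87],[178,-508,20,0,0,0.1,87],[225,-541,35,0,0,0.12,87],[272,-575,50,0,0,0.13,87],[319,-608,65,0,0,0.14,87],[365,-641,80,0,0,0.15,87],[412,-674,90,0,0,0.16,87],[458,-708,99,0,0,0.18,87],[458,-708,99,0,0,0.18,87],[458,-708,99,0,0,0.18,87]]]'
python3 - <<'E'
from h import *
print(arm.get_state()["q"].round(2),arm.get_state()["eef_pos"])
im,d=grab_frame("wrist"); np.savez("w1.npz",im=im,d=d,X=cloud("wrist",im,d)); cv2.imwrite("pics/w1.png",im)
E
```

```text
t: 5.48
eef_pos: [0.6399, 0.0142, 0.1696]
ee_rot: [3.14, -0.001, -1.677]
force: [-0.5, 0.1, 0.2]
width: 0.0871
gripper_force: 0.0
[ 0.33  0.34 -0.15 -0.   -1.08 -0.43] [0.63988996 0.01421292 0.16955937]
```

View pics/w1.png

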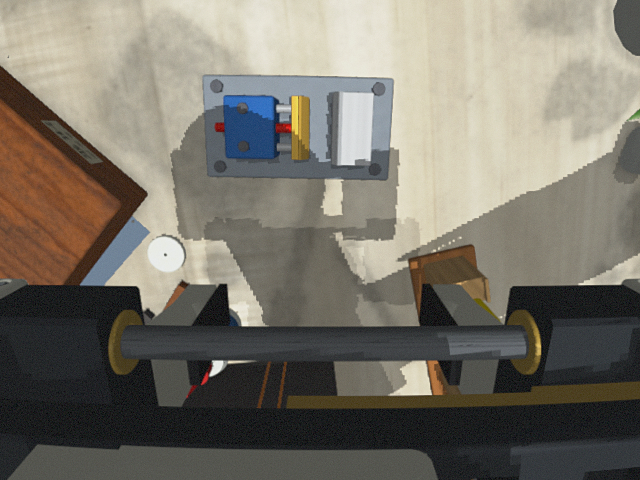

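The wrist view shows the gauge at columns 203–393, rows 75–180. The brass jaw is at about columns 291–309 and the steel jaw at about 330–373.

```bash
python3 - <<'E'
from h import *
f=np.load("w1.npz"); X=f["X"]; im=f["im"]; hsv=cv2.cvtColor(im,cv2.COLOR_BGR2HSV); z=X[...,2]
v,u=np.mgrid[0:480,0:640]; roi=(u>195)&(u<400)&(v>68)&(v<186)
bench=np.nanmedian(z[(u>420)&(u<520)&(v<120)&(v>40)]); print("bench z",bench)
m=roi&(z>bench+.006)&(z<bench+.016); r=cv2.minAreaRect((X[m][:,:2]*1000).astype(np.float32)); print("base",r)
box=cv2.boxPoints(r)
# gauge x dir: long side, pointing +x world
a=box[1]-box[0]; b=box[2]-box[1]; L=a if np.hypot(*a)>np.hypot(*b) else b; L=L/np.hypot(*L); L=L*np.sign(L[0]); N=np.array([-L[1],L[0]])
print("gauge yaw deg",np.degrees(np.arctan2(L[1],L[0])))
P=X[...,:2]*1000-np.array(r[0]); gx=P@L; gy=P@N
ys=gy[roi&(z>bench+.047)&(z<bench+.06)&(gx<10)]; print("fixed jaw gy",np.nanpercentile(ys,[1,50,99]))
c=np.nanmedian(ys)
for x in np.arange(-45,50,1.):
    k=roi&(abs(gx-x)<.5)&(abs(gy-c)<14); 
    if k.sum(): print(int(x),k.sum(),(1000*(np.nanpercentile(z[k],[10,50,90])-bench)).round(1),int(np.median(hsv[...,1][k])),end=" | ")
E
```

```text
bench z -0.001310944085417196
base ((653.8775024414062, -65.27586364746094), (80.59870910644531, 150.33395385742188), 82.64692687988281)
gauge yaw deg -7.353069
fixed jaw gy [-24.30476201  -0.73346658  24.24174844]
-45 55 [50.4 51.2 52. ] 5 | -44 61 [50.2 51.3 52.1] 5 | -43 58 [50.4 51.4 52. ] 5 | -42 60 [50.5 51.3 52.2] 3 | -41 61 [50.1 51.  51.9] 3 | -40 60 [50.3 51.  52.2] 3 | -39 64 [50.2 51.2 52. ] 4 | -38 52 [50.5 51.2 51.8] 5 | -37 63 [50.5 51.1 52. ] 5 | -36 56 [50.2 51.1 52. ] 5 | -35 58 [50.1 51.3 52. ] 3 | -34 61 [50.2 51.1 52. ] 6 | -33 53 [50.6 51.4 52.3] 8 | -32 64 [51.2 52.  52.9] 8 | -31 58 [49.9 51.5 52.7] 8 | -30 66 [47.5 48.9 50.2] 9 | -29 56 [45.1 46.3 47.5] 7 | -28 61 [42.9 44.  45.2] 7 | -27 73 [11.7 13.3 41.6] 13 | -26 47 [11.2 12.1 12.9] 30 | -25 45 [11.2 12.2 13.1] 29 | -24 43 [11.2 12.3 13.2] 29 | -23 45 [11.5 12.4 13.1] 29 | -22 48 [11.2 12.3 12.9] 30 | -21 47 [11.4 12.1 13.1] 29 | -20 41 [11.6 12.1 13.1] 29 | -19 43 [11.1 12.3 12.8] 30 | -18 50 [11.5 12.1 13.1] 30 | -17 53 [11.5 12.2 13. ] 30 | -16 37 [10.9 11.9 13.1] 30 | -15 43 [11.  12.2 13.1] 30 | -14 
[... 1132 characters left out ...]
78 | 26 59 [47.5 48.3 49.3] 180 | 27 55 [47.5 48.2 49.3] 179 | 28 54 [47.5 48.3 49.1] 180 | 29 62 [47.4 48.2 49.1] 178 | 30 49 [47.4 48.2 48.8] 179 | 31 62 [47.5 48.5 49.4] 180 | 32 61 [47.5 48.5 49.6] 175 | 33 62 [47.7 48.9 50.8] 170 | 34 60 [47.6 48.6 50.8] 171 | 35 58 [47.6 48.8 51.4] 162 | 36 58 [47.6 48.7 50.9] 169 | 37 53 [47.8 48.7 51.3] 169 | 38 57 [47.8 49.2 51. ] 171 | 39 57 [47.3 48.6 50.2] 175 | 40 53 [47.7 48.4 49.3] 174 | 41 56 [47.5 48.3 49.3] 179 | 42 54 [47.9 48.4 49.2] 177 | 43 54 [47.4 48.1 49.3] 177 | 44 63 [47.4 48.3 49.3] 176 | 45 57 [47.5 48.4 49.4] 176 | 46 55 [47.3 48.2 49.5] 176 | 47 55 [47.5 48.1 48.9] 176 | 48 53 [47.4 48.3 48.9] 181 | 49 47 [46.8 47.6 48.5] 166 |
```

The slot measures about 16.8 mm (face to face at the lead-in feet). So 19 mm blue should push the jaw back about 2.2 mm, while 16 mm red would be loose. I'll try blue first, taking it from the left end of the stand, full-image pixel (248,293); the pink one stands apart, off the stand.

```bash
python3 - <<'E'
from h import *
s=arm.get_state()
for p in [(.58,.14,.17,-1.56),(.513,.263,.16,-1.445),(.513,.263,.066,-1.445)]: print(rows(*p,cur=s))
im=cv2.imread("pics/top0.png"); cv2.imwrite("pics/bluec.png",cv2.resize(im[265:340,170:300],None,fx=5,fy=5,interpolation=cv2.INTER_CUBIC))
E
```

```text
[-118.021, 72.543, 0.165, 0.001, -0.0, -0.116]
[-233.288, 152.111, 10.182, 0.001, -0.0, -0.231]
[-233.311, 152.058, 104.182, 0.001, -0.0, -0.231]
```

View pics/bluec.png

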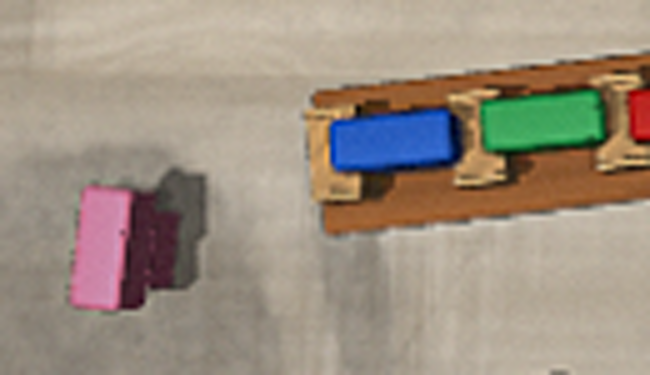

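The enlarged crop confirms it: blue hangs at crop (393,140) on the stand's left end, and pink lies off the stand at (103,248).

```bash
python3 -m jog '[[[-45,28,0,0,0,-0.04,87],[-90,55,0,0,0,-0.08,87],[-133,82,0,0,0,-0.12,87],[-175,112,4,0,0,-0.17,87],[-233,152,10,0,0,-0.23,87],[-233,152,10,0,0,-0.23,87],[-233,152,45,0,0,-0.23,87],[-233,152,80,0,0,-0.23,87],[-233,152,104,0,0,-0.23,87],[-233,152,104,0,0,-0.23,87],[-233,152,104,0,0,-0.23,60],[-233,152,104,0,0,-0.23,30],[-233,152,104,0,0,-0.23,15],[-233,152,104,0,0,-0.23,10],[-233,152,104,0,0,-0.23,10],[-233,152,104,0,0,-0.23,10],[-233,152,104,0,0,-0.23,10]]]' 25
```

```text
t: 7.65
eef_pos: [0.5135, 0.263, 0.0665]
ee_rot: [3.141, -0.0, -1.448]
force: [0.2, 0.1, -0.7]
width: 0.0225
gripper_force: 0.0
```

```bash
python3 -m jog '[[[0,0,0,0,0,0,10],[0,0,0,0,0,0,10],[0,0,0,0,0,0,10],[0,0,-3,0,0,0,10],[0,0,-20,0,0,0,10],[0,0,-50,0,0,0,10],[0,0,-85,0,0,0,10],[0,0,-115,0,0,0,10],[0,0,-115,0,0,0,10]]]' 25
python3 - <<'E'
from h import *
s=arm.get_state()
for p in [(.58,.12,.18,-1.55),(.6365,-.063,.18,-1.699),(.6365,-.063,.12,-1.699)]: print(rows(*p,cur=s))
E
```

```text
t: 8.78
eef_pos: [0.5149, 0.2641, 0.1856]
ee_rot: [-3.136, 0.003, -1.447]
force: [0.0, 0.3, -1.3]
width: 0.0199
gripper_force: 25.0
[151.065, -46.84, 5.351, -0.005, 0.004, 0.103]
[339.626, -80.39, 4.892, -0.005, 0.004, 0.252]
[339.829, -80.07, 64.89, -0.005, 0.004, 0.252]
```

```bash
python3 -m jog '[[[45,-14,2,0,0,0.03,10],[95,-30,3,0,0,0.06,10],[151,-47,5,0,0,0.1,10],[200,-56,5,0,0,0.14,10],[250,-65,5,0,0,0.18,10],[300,-74,5,0,0,0.22,10],[340,-80,20,0,0,0.25,10],[340,-80,45,0,0,0.25,10],[340,-80,55,0,0,0.25,10],[340,-80,55,0,0,0.25,10],[340,-80,55,0,0,0.25,10]]]' 25
python3 - <<'E'
from h import *
s=arm.get_state(); print(rows(.6365,-.063,.0685,-1.699,cur=s))
im,d=grab_frame("wrist"); X=cloud("wrist",im,d); np.savez("w2.npz",im=im,d=d,X=X); cv2.imwrite("pics/w2.png",im)
E
```

```text
t: 10.15
eef_pos: [0.6352, -0.0639, 0.1276]
ee_rot: [-3.14, 0.0, -1.697]
force: [0.2, 0.7, -1.4]
width: 0.0201
gripper_force: 25.0
[-1.061, -1.141, 59.121, -0.001, 0.0, 0.002]
```

View pics/w2.png

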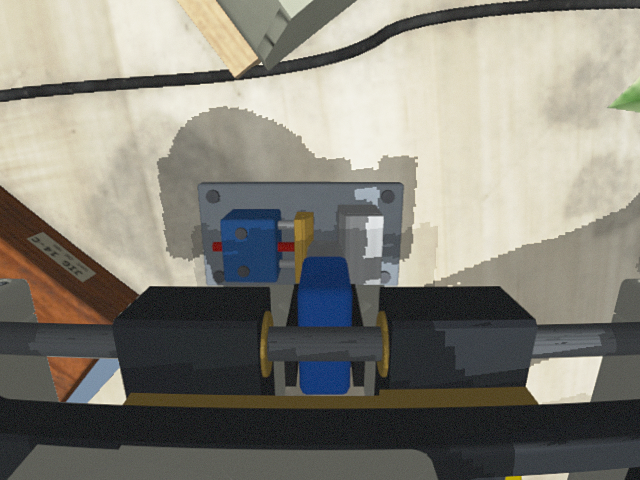

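The blue grip at (325,325) hangs above the slot, between the brass jaw at column 303 and the steel jaw at column 360. I'll compare grip and jaw positions in this one view to cancel any camera offset.

```bash
python3 - <<'E'
from h import *
f=np.load("w2.npz"); X=f["X"]; im=f["im"]; hsv=cv2.cvtColor(im,cv2.COLOR_BGR2HSV); z=X[...,2]
L=np.array([np.cos(np.radians(-7.35)),np.sin(np.radians(-7.35))]); N=np.array([-L[1],L[0]]); O=np.array([.6271,-.0618])
P=X[...,:2]-O; gx=P@L*1000; gy=P@N*1000
v,u=np.mgrid[0:480,0:640]
m=(hsv[...,0]>95)&(hsv[...,1]>120)&(u>290)&(u<360)&(v>255)&(v<395)&(z>.09)
e=[]
for r in list(range(268,300,4))+list(range(375,392,4)):
    k=m[r]; e.append([r,gx[r][k].min().round(1),gx[r][k].max().round(1),(np.median(z[r][k])*1000).round(0),gy[r][k].mean().round(0)])
print(e)
s=arm.get_state(); q=(s["eef_pos"][:2]-O); print("tcp g",q@L*1000,q@N*1000,s["eef_pos"])
bench=np.nanmedian(z[150:175,300:400]);b2=np.nanmedian(z[60:140,430:520]); print(bench,b2)
for x in np.arange(-7,24,1.):
    k=(v<262)&(abs(gx-x)<.5)&(abs(gy+12)<10)&(z>.02)
    if k.sum(): print(int(x),k.sum(),(1000*np.nanpercentile(z[k],[10,50,90])).round(1),end="|")
E
```

```text
[[268, np.float64(-0.5), np.float64(18.6), np.float64(137.0), np.float64(-23.0)], [272, np.float64(-0.1), np.float64(18.2), np.float64(142.0), np.float64(-23.0)], [276, np.float64(-0.3), np.float64(18.4), np.float64(146.0), np.float64(-23.0)], [280, np.float64(-0.0), np.float64(18.5), np.float64(150.0), np.float64(-23.0)], [284, np.float64(-0.8), np.float64(18.7), np.float64(154.0), np.float64(-23.0)], [288, np.float64(-0.9), np.float64(20.5), np.float64(157.0), np.float64(-23.0)], [292, np.float64(-3.5), np.float64(20.6), np.float64(159.0), np.float64(-22.0)], [296, np.float64(-1.1), np.float64(20.3), np.float64(159.0), np.float64(-21.0)], [375, np.float64(-0.6), np.float64(18.3), np.float64(159.0), np.float64(12.0)], [379, np.float64(-0.7), np.float64(18.5), np.float64(159.0), np.float64(14.0)], [383, np.float64(-0.8), np.float64(18.4), np.float64(159.0), np.float64(16.0)], [387, np.float64(-0.4), np.float64(18.5), np.float64(159.0), np.float64(18.0)], [391, np.float64(0.5), np.float64(17.7), np.float64(159.0), np.float64(19.0)]]
tcp g 8.33252305250684 -1.0334176046208061 [ 0.63523185 -0.06389091  0.12775249]
-0.0015978254137945069 -0.0016816314445091975
-7 42 [48.5 49.5 50.7]|-6 51 [49.1 49.8 50.7]|-5 47 [49.3 50.  50.8]|-4 44 [49.  49.9 50.9]|-3 60 [46.6 47.9 49. ]|-2 46 [43.6 45.3 46.1]|-1 37 [42.  42.7 44.6]|0 72 [27.9 40.8 93. ]|1 24 [78.8 88.8 96.6]|2 29 [76.2 88.  96.5]|3 31 [73.8 84.2 96. ]|4 30 [73.3 85.4 96.8]|5 28 [72.9 87.8 96.7]|6 27 [76.2 87.8 96.6]|7 32 [73.2 85.7 96.1]|8 32 [73.7 85.9 96.4]|9 32 [73.6 85.8 96.7]|10 26 [76.9 88.2 97.7]|11 27 [74.  84.2 96.2]|12 31 [73.  84.8 96.6]|13 29 [74.4 85.4 96.8]|14 28 [74.6 86.4 96.3]|15 30 [73.9 86.3 96.7]|16 29 [75.3 85.7 96.7]|17 57 [34.  38.  93.2]|18 63 [37.4 39.1 94.1]|19 54 [39.7 40.8 42. ]|20 29 [41.9 42.7 43.7]|21 59 [43.4 44.4 45.3]|22 49 [45.7 46.4 47. ]|23 38 [45.1 45.9 46.7]|
```

```bash
python3 -m jog '[[[-1,-1,8,0,0,0,10],[-1,-1,16,0,0,0,10],[-1,-1,21,0,0,0,10],[-1,-1,25,0,0,0,10],[-1,-1,28,0,0,0,10],[-1,-1,31,0,0,0,10],[-1,-1,34,0,0,0,10],[-1,-1,37,0,0,0,10],[-1,-1,40,0,0,0,10],[-1,-1,40,0,0,0,10]]]' 25
```

```text
t: 11.45
eef_pos: [0.6354, -0.0637, 0.0862]
ee_rot: [3.141, -0.0, -1.698]
force: [-1.1, -0.5, -1.6]
width: 0.0199
gripper_force: 25.0
```

```bash
python3 -m jog '[[[0,0,2,0,0,0,10],[0,0,4,0,0,0,10],[0,0,6,0,0,0,10],[0,0,8,0,0,0,10],[0,0,8,0,0,0,10]]]' 25
```

```text
t: 12.08
eef_pos: [0.6357, -0.0637, 0.0782]
ee_rot: [3.141, 0.0, -1.698]
force: [-0.4, 0.7, -2.4]
width: 0.0196
gripper_force: 25.0
```

```bash
python3 -m jog '[[[0,0,2,0,0,0,10],[0,0,4,0,0,0,10],[0,0,5,0,0,0,10],[0,0,5,0,0,0,10]]]' 25
python3 - <<'E'
from h import *
print([arm.get_state()["force"].round(2) for _ in range(1)])
E
```

```text
t: 12.58
eef_pos: [0.6357, -0.0637, 0.0733]
ee_rot: [3.141, -0.0, -1.698]
force: [-1.4, -0.6, -2.8]
width: 0.0198
gripper_force: 25.0
[array([-1.35, -0.62, -2.76])]
```

```bash
python3 -m jog '[[[0,0,1,0,0,0,10],[0,0,2,0,0,0,10],[0,0,3,0,0,0,10],[0,0,3.5,0,0,0,10],[0,0,4,0,0,0,10],[0,0,4,0,0,0,10]]]' 25
python3 - <<'E'
from h import *
im,d=grab_frame("wrist"); X=cloud("wrist",im,d); np.savez("w3.npz",im=im,d=d,X=X); cv2.imwrite("pics/w3.png",im[150:400,180:450])
f=np.load("w2.npz")
for X,im in [(f["X"],f["im"]),(X,im)]:
    hsv=cv2.cvtColor(im,cv2.COLOR_BGR2HSV); z=X[...,2]
    L=np.array([np.cos(np.radians(-7.35)),np.sin(np.radians(-7.35))]); N=np.array([-L[1],L[0]]); O=np.array([.6271,-.0618])
    P=X[...,:2]-O; gx=P@L*1000; gy=P@N*1000
    m=(gy<-8)&(gy>-25)&(z>.02)&(z<.056)&(gx>14)&(gx<36)
    for x in range(14,36): 
        k=m&(abs(gx-x)<.5)
        if k.sum()>3: print(x,(1000*np.median(z[k])).round(1),int(np.median(hsv[...,0][k])),int(np.median(hsv[...,1][k])),end="|")
    k=(gy<-8)&(gy>-25)&(z>.045)&(z<.055)&(gx<5)&(gx>-20); print("\nfixed top max gx",np.percentile(gx[k],[2,98]))
E
```

```text
t: 13.32
eef_pos: [0.6357, -0.0637, 0.0695]
ee_rot: [3.141, -0.0, -1.698]
force: [-1.7, 0.5, -0.8]
width: 0.0198
gripper_force: 25.0
17 34.9 20 94|18 38.1 21 164|19 40.7 21 160|20 42.4 21 161|21 44.0 21 158|22 46.2 21 162|23 45.2 21 162|24 45.8 21 162|25 46.3 21 163|26 46.3 21 165|27 46.2 21 165|28 46.2 21 165|29 45.9 21 127|31 31.9 77 13|32 31.3 96 11|33 31.5 103 7|34 31.9 101 8|35 32.1 99 7|
fixed top max gx [-19.68115645  -2.09989663]
14 31.2 76 9|15 29.9 90 10|16 30.7 90 7|17 32.3 98 9|18 31.6 100 15|19 33.3 21 121|20 38.5 21 161|21 40.6 21 155|22 42.5 21 159|23 44.2 21 158|24 45.8 21 160|25 45.5 21 157|26 45.5 21 159|27 46.0 21 161|28 46.2 21 158|29 46.0 21 160|30 46.0 21 162|31 45.9 20 130|33 32.2 80 22|34 32.1 98 10|35 31.8 98 9|
fixed top max gx [-19.7080624  -2.327267 ]
```

View pics/w3.png

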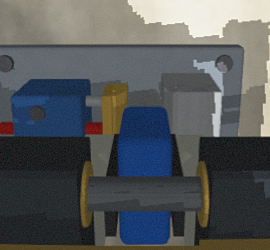

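The spacer is at the bottom of the slot, and the brass jaw has moved back about 2 mm. I'll ease it down the last millimetre onto the floor.

```bash
python3 -m jog '[[[0,0,0.5,0,0,0,10],[0,0,1,0,0,0,10],[0,0,1,0,0,0,10]]]' 25; python3 -m jog '[[[0,0,0.5,0,0,0,10],[0,0,0.5,0,0,0,10]]]' 25
```

```text
t: 13.75
eef_pos: [0.6357, -0.0637, 0.0685]
ee_rot: [3.142, -0.0, -1.698]
force: [-1.7, 0.6, -0.3]
width: 0.0201
gripper_force: 25.0
t: 14.0
eef_pos: [0.6357, -0.0637, 0.0685]
ee_rot: [-3.141, -0.0, -1.698]
force: [-3.3, 1.0, 4.5]
width: 0.0197
gripper_force: 25.0
```

It's on the floor: the push reads +4.5 N and the height has stopped changing. Releasing and lifting away.

```bash
python3 -m jog '[[[0,0,-0.5,0,0,0,22],[0,0,-0.5,0,0,0,26],[0,0,-0.5,0,0,0,45],[0,0,-0.5,0,0,0,60],[0,0,-0.5,0,0,0,60],[0,0,-15,0,0,0,60],[0,0,-45,0,0,0,60],[0,0,-90,0,0,0,60],[-60,0,-115,0,0,0,60],[-120,0,-120,0,0,0,60],[-120,0,-120,0,0,0,60],[-120,0,-120,0,0,0,60]]]'
python3 - <<'E'
from h import *
im,d=grab_frame("wrist"); X=cloud("wrist",im,d); cv2.imwrite("pics/w4.png",im); z=X[...,2]; hsv=cv2.cvtColor(im,cv2.COLOR_BGR2HSV)
L=np.array([np.cos(np.radians(-7.35)),np.sin(np.radians(-7.35))]); N=np.array([-L[1],L[0]]); O=np.array([.6271,-.0618])
P=X[...,:2]-O; gx=P@L*1000; gy=P@N*1000
m=(z>.09)&(z<.11)&(abs(gx-9)<30)&(abs(gy)<50)&(hsv[...,1]>100)
r=cv2.minAreaRect(np.c_[gx[m],gy[m]].astype(np.float32)); print(r,"z",np.percentile(z[m],[5,50,95]))
A=np.c_[gx[m],gy[m],np.ones(m.sum())]; print("tilt",np.linalg.lstsq(A,z[m]*1000,rcond=None)[0])
it,dt=grab_frame("top"); cv2.imwrite("pics/top4.png",cv2.resize(it[150:350,160:460],None,fx=2.66,fy=2.66)); print(arm.get_state()["force"])
E
```

```text
t: 15.5
eef_pos: [0.6508, 0.0557, 0.1887]
ee_rot: [-3.141, 0.0, -1.697]
force: [0.2, -0.6, -0.8]
width: 0.0602
gripper_force: 0.0
((9.301116943359375, -0.7930030822753906), (45.145355224609375, 19.591766357421875), 89.84220886230469) z [0.0982073  0.09990308 0.10125557]
tilt [ 6.23116163e-03 -1.09160132e-02  9.97469357e+01]
[-0.62692903  0.48011095 -0.26455253]
```

View pics/w4.png

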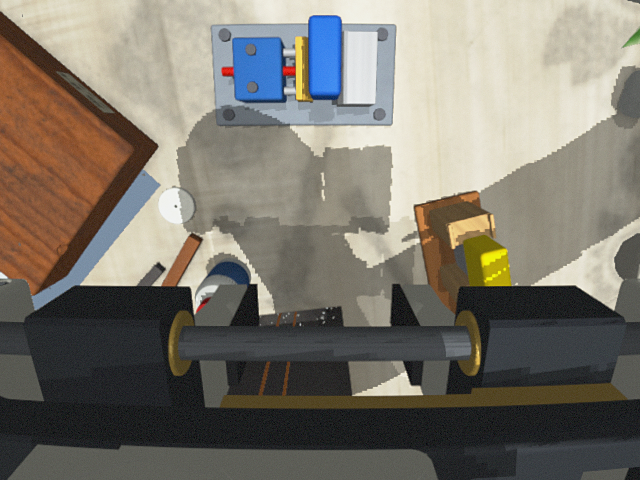

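View pics/top4.png

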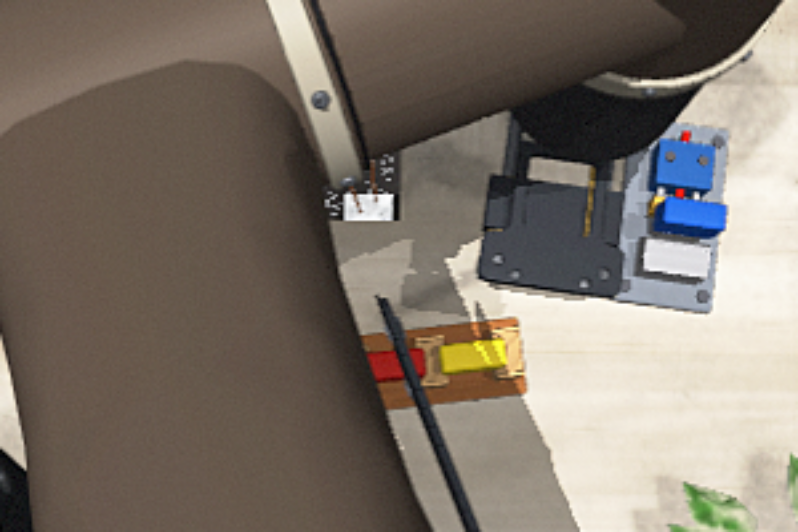

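The wrist view shows blue upright in the slot at (325,57): gauge x 9.3 mm, y −0.8 mm, height about 81 mm, square, with the brass jaw pushed back. Yellow and red still hang in place, green wasn't touched, the bottle is standing, and the gripper is clear.

```bash
python3 -c "
from station import arm
print(arm.job_done())"
```

```text
the job is handed in; nothing more can be done
None
```

The 19 mm blue spacer is the snug one: it stands on the slot floor with the brass jaw pushed back about 2 mm, the other three were left hanging on the stand untried (the slot measured about 17 mm, so blue went first), and the job is handed in; the hand-in gave no verdict.

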